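# Push a sheet blank out over the end of the shooting board

## Robot

A 6-joint arm with a two-finger parallel gripper is mounted at the origin on a cart in front of the work surface, level with it; the furniture and walls round the work are solid. World frame = base frame: x ahead of the robot, y to its left, z up, the work surface at z = 0. Lengths are in mm, angles in rad, forces in N, time in s.
With the tool pointing down it reaches from about 275 to 1000 mm from the base axis. Payload 8.4 kg.
Tool frame: the origin (TCP) lies midway between the tips of the shut fingers; the grasp point (between the pads) lies 19 mm behind it; z points along the fingers, y is the direction in which the jaws open and shut (so a half turn about z gives the same grasp; the last joint's range is limited). The gripper opens to 85 mm and grips with 20 to 120 N. Pads are 22 mm wide; open, the fingers measure 114 mm over their backs; the gripper's body (76 mm by 85 mm) begins 54 mm behind the grasp point. The pads swing forward as they close: fully open they stand 13 mm farther back than shut.
Start: joints at [-1.274, 0.353, 1.633, -0, 1.155, -0.002], TCP at [183.982, -597.309, 231.281] pointing down, gripper open.
Joint ranges: [-2.63, 2.63], [-0.92, 2.1], [0.06, 2.66], [-1.3, 4.44], [0, 2.69], [-3.02, 3.02]. Speed limits (rad/s): [2.22, 2.22, 2.79, 3.14, 3.14, 3.14].

## Interface

Orientations are given as [roll, pitch, yaw] about the fixed x, y, z axes, in that order (R = Rz(yaw) Ry(pitch) Rx(roll)).
In Python, from rig import r gives the robot as it stands.
- The arm moves only by the tool play_rows, never from a script. Its argument "moves" is a list of rows, each a list of 3 entries, a list of its own where there are three numbers: the turn, a rotation vector about the tool's x, y, z in degrees, then the shift along the tool's x, y, z in mm, then the opening, from 0 (shut) to 1 (fully open). A call has 1 to 20 rows; each row is the pose to reach, as a shift and turn from the pose measured when the call began, along the tool's axes at that moment; what a row does not reach only later rows make up. A row lasts 1/10 s, in which the tool goes at most 50 mm and 8.59 degrees, less where a joint would pass 70% of its speed; a pose out of reach is approached as far as the arm can. A call with a gripper value outside its range is refused whole. The fingers move at their own pace and stop on an object; "newtons" is the grip in N (left out, the last holds). Time passes only in rows, so rows that repeat a pose let the fingers close. It gives the time, the measured TCP pose, the force and the opening at its end, in the units of the state.
- r.sense(): the state, without advancing time (a new reading comes with each control period).
- r.grab_frame(name): name is "scene" or "top" or "wrist"; returns a dict with "color" (420x560x3 uint8, red, green, blue), "K" (3x3 intrinsics, pixels), "rvec" (rotation vector, rad) and "tvec" (3), from world to camera coordinates, as OpenCV has them; the wrist camera has in their place "T_tool_cam" (4x4, takes a point from camera to tool coordinates, whose origin is the TCP and whose axes are the flange's). Camera axes: x right, y down, z forward; pixel columns grow to the right and rows downward; lengths in mm; the calibration is good to about 2 mm. A picture is of the moment at which its call begins: read the wrist's pose just before it. There is no depth.
- r.sign_off(): hands the job in, once; it reports no verdict.
Trained networks look in a picture, given as the dict that the camera call returned (one of the last four; its "shot" number tells which), for a name from the list of things; names that differ only in an ending like _2 or _b are one class to them, and where a whole thing is asked for, a point or a joint stands for the part that bears it (a point fixed in the world has none). Each returns a list of dicts, best first, with "conf" (0 to 1); they miss things now and then, are a little off and sometimes report something else, mostly with a low value. They report only what shows in the picture. A call takes as long as a camera call. They do not tell look-alikes from the thing itself.
- r.silhouettes(picture, name): "mask" (420x560 bool, what is visible of it) and "location" ([column, row] in pixels, amid what is visible of it).
The state is a dict: "clock": time; "qpos": joint angles; "qvel": joint speeds; "joint_efforts": joint torques, N m; "eef_pos": TCP position; "tcp_rot": TCP orientation; "contact_force": force on the tool from outside, world axes, zero at the start; "wrist_torque": the same for the moment, N m; "opening": opening from 0.0 (shut) to 1.0 (fully open).
Only numpy, scipy, OpenCV 4.12 (cv2) and the standard library are available. Lean on these libraries where they do the work, as an engineer would, in place of code of your own. Each camera call takes 0.05 s, during which the arm holds its last target.

## Task

Set the aluminium blank up for filing its end. With the fingertips, first push it back until its long side lies flush against the fence on the far side of the wooden board, then push it along the fence to the left until about a third of its length (as far as the dark line scribed across it) sticks out past the left end of the board, still flush with the fence. Only push it: do not lift it or tip it, and leave the sanding block and the two loose machine heads alone.

Things in the scene. Friction and masses are not known exactly. Their poses are not given: they have to be found in the camera images.
- board: Wooden shooting board, fixed to the worktop. Origin at the centre of its underside, on the worktop; its x points to the far (fence) side, its y along its length to the left end, z up. Its flat top is 160 mm in x by 280 mm in y and lies 42 mm above the worktop; it is open at the front and at both ends. A fence 18 mm wide and 14 mm higher than the top runs the whole length along the far side; the fence's inner face is at x = +62 mm, the left end of the board at y = +140 mm.
- blank: Plain flat aluminium blank, 95 mm (its x) by 150 mm (its y) and 6 mm thick, about 0.2 kg, lying flat and loose on the board's top, nearly parallel to the fence, a little way in front of it, and wholly on the board to begin with. Origin at the centre of its underside; its y points roughly to the board's left end. A thin dark line is scribed across it 50 mm from its left end. It slides with a friction force of about 1 to 3 N.
- sanding_block: Small wooden sanding block, 46 x 70 x 24 mm, lying loose on the worktop in front of the board; origin at the centre of its underside. To be left alone.
- machine_head_1: Loose white machine head (tuning peg), 48 x 31 x 33 mm, on the worktop beyond the left end of the board; origin at the centre of its underside. To be left alone.
- machine_head_2: Another like it, beside the first; origin at the centre of its underside. To be left alone.
Things that resemble listed ones, but are neither listed nor needed, are in the scene too. Leave any orange or turquoise look-alike of the blank alone.

How it is judged:
By the outcome, as a careful person would: the job done as asked, in the order asked, and still so for the second after the job is handed in, with the robot touching nothing.
It also fails if it takes over 64 s, if anything falls off the work surface, if the arm or the gripper's body presses on something with over 40 N, if the wrist force passes 120 N, or if a joint passes its speed limit or range.

## Working session

There is one attempt and no reset: what is moved stays moved. The work goes in short steps, Python scripts to look and compute and a tool call to move; the robot and the scene stay as the last step left them, time stands still between calls to the robot, and variables do not carry over. Pictures are saved under pics/ and viewed, and the job is handed in when it is done.

Besides the shell and the picture viewer there is one more tool, called in YAML: its name, and indented under it one key for each argument. play_rows: Moves the arm, as the interface text tells. Its arguments: {"type":"object","properties":{"moves":{"type":"array"},"newtons":{"type":"number"}},"required":["moves"]}

```bash
mkdir -p pics; ls; python3 - <<'E'
from rig import r
import cv2,pickle
s=r.sense();print(s)
for n in("scene","top"):
    f=r.grab_frame(n);pickle.dump(f,open(f'{n}.pkl','wb'))
    cv2.imwrite(f'pics/{n}0.png',cv2.cvtColor(f["color"],cv2.COLOR_RGB2BGR))
    print(n,f["K"],f["rvec"],f["tvec"])
    for o in("blank","board","sanding_block","machine_head_1"):
        for d in r.silhouettes(f,o): print(o,d["conf"],d["location"],d["mask"].sum())
E
```

```text
pics
{'clock': 0.0, 'qpos': array([-1.27436676e+00,  3.53661154e-01,  1.63414166e+00,  3.23814415e-05,
        1.15518657e+00, -2.39601107e-03]), 'qvel': array([-5.34815290e-04, -1.02719324e-03,  9.96542485e-04,  3.29330268e-04,
        6.60141391e-05, -9.77082014e-04]), 'joint_efforts': array([ 6.16715661e-04, -6.05255270e+01, -3.42067015e+01,  4.90270054e-05,
        9.37916804e-03,  1.66068895e-05]), 'eef_pos': array([ 183.8715583 , -596.84200823,  230.55033248]), 'tcp_rot': array([-3.14019600e+00, -3.29530220e-05,  2.98812459e-01]), 'contact_force': array([-0.07646118,  0.00059618, -0.02149993]), 'wrist_torque': array([ 0.04397234, -0.00386939,  0.02786126]), 'opening': 1.0019264449772198}
scene [[419.19186066   0.         283.72615046]
 [  0.         419.19186066 207.11887079]
 [  0.           0.           1.        ]] [ 1.20481786 -2.05563267  1.167672  ] [451.7204489  230.1751092  577.99794774]
blank 0.8 [195.2, 226.6] 2012
blank 0.73 [368.6, 184.3] 1425
blank 0.67 [230.7, 287.8] 3491
board 0.94 [357.2, 199.4] 3941
sanding_block 0.89 [388.5, 233.0] 667
machine_head_1 0.65 [273.8, 227.0] 155
machine_head_1 0.63 [303.0, 247.5] 184
top [[425.11965353   0.         271.27908356]
 [  0.         425.11965353 211.61553668]
 [  0.           0.           1.        ]] [ 2.14264077 -2.14999365  0.22397406] [197.4602705  525.54433287 829.65955279]
blank 0.78 [178.7, 267.1] 3323
board 0.66 [360.7, 230.7] 7348
sanding_block 0.91 [342.0, 271.3] 753
machine_head_1 0.73 [243.3, 216.3] 162
machine_head_1 0.61 [257.5, 258.9] 216
```

View pics/top0.png

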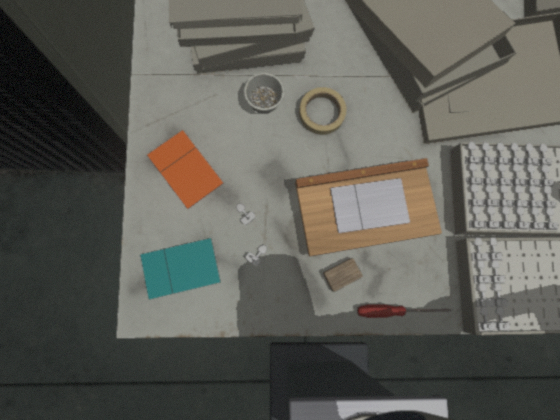

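View pics/scene0.png

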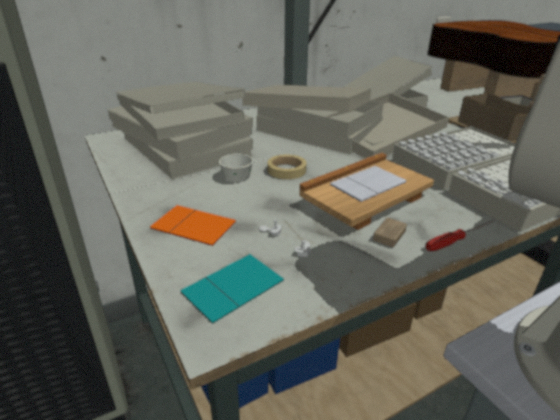

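The top view shows the board at about (368,208) px, with its fence along the top edge from (297,182) to (428,163). The grey blank lies on it at about (371,205), with its scribed line near column 358. The orange and turquoise look-alikes are off to the left. Next I'll zoom in for corner measurements.

```bash
python3 - <<'E'
import pickle,cv2
f=pickle.load(open('top.pkl','rb'))
im=cv2.cvtColor(f["color"],cv2.COLOR_RGB2BGR)[150:265,285:450]
cv2.imwrite('pics/zoom0.png',cv2.resize(im,None,fx=4.8,fy=4.8,interpolation=cv2.INTER_CUBIC))
E
```

```text
(no output)
```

View pics/zoom0.png

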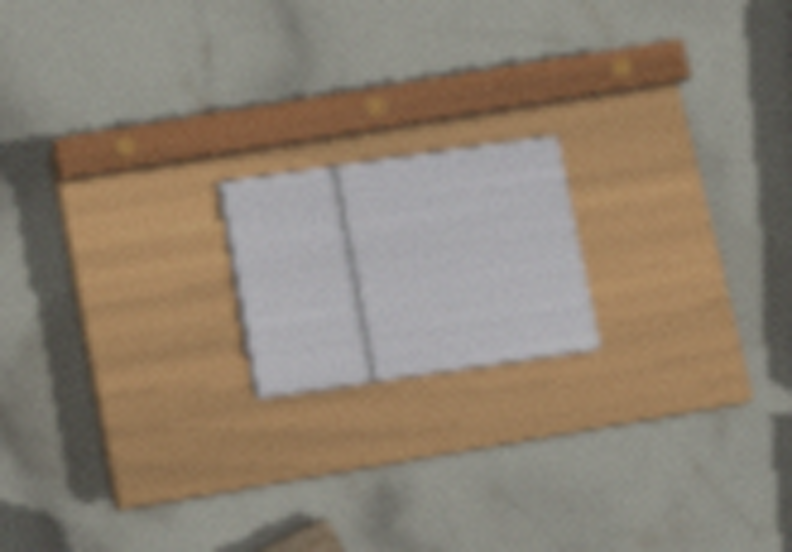

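```bash
cat > h.py <<'E'
import numpy as np,cv2
from scipy.optimize import least_squares
def pose(f):
    R=cv2.Rodrigues(np.array(f["rvec"],float))[0];return R,np.array(f["tvec"],float).reshape(3)
def ray(f,px,z):
    R,t=pose(f);C=-R.T@t
    d=R.T@np.linalg.inv(f["K"])@np.array([px[0],px[1],1.]);return C+d*(z-C[2])/d[2]
def proj(f,P):
    return cv2.projectPoints(np.array(P,float).reshape(-1,3),np.array(f["rvec"],float),np.array(f["tvec"],float),np.array(f["K"]),None)[0].reshape(-1,2)
def xf(p,L):
    L=np.array(L,float);c,s=np.cos(p[2]),np.sin(p[2])
    return np.c_[p[0]+c*L[:,0]-s*L[:,1],p[1]+s*L[:,0]+c*L[:,1],L[:,2]]
def fit(f,L,px,p0):
    g=lambda p:(proj(f,xf(p,L))-px).ravel()
    s=least_squares(g,p0,x_scale=[10,10,.1]);return s.x,g(s.x)
BOARD=[[80,140,56],[80,-140,56],[62,140,56],[62,-140,56],[-80,140,42],[-80,-140,42]]
BLANK=[[47.5,75,48],[47.5,-75,48],[-47.5,-75,48],[-47.5,75,48]]
E
python3 - <<'E'
import pickle
from h import *
f=pickle.load(open('top.pkl','rb'))
R,t=pose(f);print("C",-R.T@t)
Z=lambda a:np.array(a)/4.8+[285,150]-.4
b=Z([(55,140),(683,40),(62,182),(689,78),(118,507),(750,402)])
k=Z([(220,185),(557,137),(600,347),(260,397)])
print([ray(f,p,42).round() for p in b])
pb,e=fit(f,BOARD,b,[500,-200,0]);print(pb,e.round(1))
pk,e=fit(f,BLANK,k,[500,-200,0]);print(pk,e.round(1))
d=pk-pb;c,s=np.cos(pb[2]),np.sin(pb[2])
print("blank in board",c*d[0]+s*d[1],-s*d[0]+c*d[1],d[2])
print("rel corners",[(lambda q:(c*q[0]+s*q[1],-s*q[0]+c*q[1]))(xf(pk,[l])[0,:2]-pb[:2]) for l in BLANK])
for n,px in(("sand",(342,271.3)),("m1",(243.3,216.3)),("m2",(257.5,258.9))): print(n,ray(f,px,15))
E
```

```text
C [375.83396027 226.04332375 900.65288978]
[array([596., 144.,  42.]), array([ 642., -136.,   42.]), array([577., 141.,  42.]), array([ 625., -138.,   42.]), array([437., 120.,  42.]), array([ 481., -154.,   42.])]
[ 5.36589319e+02 -4.91171124e+00  1.62883318e-01] [-0.7 -0.3 -0.1 -0.3 -0.5 -0.6  0.6  0.  -0.3  0.9  1.   0.1]
[ 5.39219543e+02 -7.70931810e+00  1.44964958e-01] [-0.1 -0.4  0.  -0.5  0.4  0.3 -0.3  0.5]
blank in board 2.141738783941204 -3.1871049677986116 -0.017918360165722347
rel corners [(np.float64(50.97791873273881), np.float64(70.94977875419673)), (np.float64(48.29030853070792), np.float64(-79.0261418177469)), (np.float64(-46.6944411648564), np.float64(-77.32398868979394)), (np.float64(-44.006830962825504), np.float64(72.65193188214967))]
sand [405.07555453  48.50725723  15.        ]
m1 [521.0015653  253.75600463  15.        ]
m2 [431.47195057 223.91897155  15.        ]
```

Both fits have residuals under 1 px and are consistent with the given sizes. The blank sits 11 to 14 mm in front of the fence, at board y ≈ -3. I'll use two spread fingertips for each push, and start by working out the approach.

```bash
cat >> h.py <<'E'
from scipy.spatial.transform import Rotation as Ro
PB=np.array([536.6,-4.9,0.1629])
def tgt(bx,by,z,yaw,s):
    """board-frame target -> (turn deg, shift mm) in tool axes"""
    c,sn=np.cos(PB[2]),np.sin(PB[2])
    P=np.array([PB[0]+c*bx-sn*by,PB[1]+sn*bx+c*by,z])
    R0=Ro.from_euler('xyz',s["tcp_rot"]);R1=Ro.from_euler('xyz',[np.pi,0,PB[2]+yaw])
    return np.degrees((R0.inv()*R1).as_rotvec()).round(2),R0.inv().apply(P-s["eef_pos"]).round(1)
def inb(s):
    d=np.array(s["eef_pos"])[:2]-PB[:2];c,sn=np.cos(PB[2]),np.sin(PB[2])
    return np.array([c*d[0]+sn*d[1],-sn*d[0]+c*d[1],s["eef_pos"][2]]).round(2)
E
python3 - <<'E'
from rig import r
from h import *
print(tgt(-74,-3,130,0,r.sense()))
E
```

```text
(array([-0.  , -0.  ,  7.79]), array([ 437.6, -469.4,  101.3]))
```

play_rows:
  moves:
    - [[0,0,0],[12,-13,0],0.5]
    - [[0,0,0.5],[36,-39,0],0.5]
    - [[0,0,1],[62,-67,0],0.5]
    - [[0,0,1.5],[88,-94,0],0.5]
    - [[0,0,2],[114,-122,0],0.5]
    - [[0,0,2.5],[140,-150,0],0.5]
    - [[0,0,3],[166,-178,0],0.5]
    - [[0,0,3.5],[192,-206,0],0.5]
    - [[0,0,4],[218,-234,5],0.5]
    - [[0,0,4.5],[244,-262,15],0.5]
    - [[0,0,5],[270,-290,25],0.5]
    - [[0,0,5.5],[296,-317,35],0.5]
    - [[0,0,6],[322,-345,45],0.5]
    - [[0,0,6.5],[348,-373,55],0.5]
    - [[0,0,7],[374,-401,70],0.5]
    - [[0,0,7.5],[400,-429,85],0.5]
    - [[0,0,7.8],[425,-456,95],0.5]
    - [[0,0,7.8],[437.6,-469.4,101.3],0.5]
    - [[0,0,7.8],[437.6,-469.4,101.3],0.5]
    - [[0,0,7.8],[437.6,-469.4,101.3],0.5]

```text
clock: 2.5
eef_pos: [463.2, -19.5, 130.0]
tcp_rot: [-3.142, 0.001, 0.164]
contact_force: [-0.8, -0.5, 1.1]
opening: 0.503
```

```bash
python3 - <<'E'
from rig import r
from h import *
s=r.sense();print(s["clock"],inb(s),s["tcp_rot"],s["opening"],s["contact_force"],s["qpos"])
print(tgt(-74,-3,54,0,s))
f=r.grab_frame("wrist");cv2.imwrite('pics/w1.png',cv2.cvtColor(f["color"],cv2.COLOR_RGB2BGR));print(f["T_tool_cam"],f["K"])
f=r.grab_frame("scene");cv2.imwrite('pics/s1.png',cv2.cvtColor(f["color"],cv2.COLOR_RGB2BGR))
E
```

```text
2.5 [-74.77  -2.5  129.97] [-3.14152623e+00  8.05998700e-04  1.64225510e-01] 0.5031908111638455 [-0.80179437 -0.47463036  1.11445139] [-4.52112657e-02  2.39223806e-01  2.06165679e+00 -1.37598223e-04
  8.41514259e-01  1.36145131e+00]
(array([-0.  ,  0.05,  0.08]), array([ 0.8,  0.5, 76. ]))
[[-1.54379857e-04 -9.50410334e-01 -3.10998669e-01  8.04196380e+01]
 [ 9.99999686e-01 -3.88544040e-04  6.90988365e-04 -6.87875677e-02]
 [-7.77559163e-04 -3.10998465e-01  9.50410096e-01 -1.43770991e+02]
 [ 0.00000000e+00  0.00000000e+00  0.00000000e+00  1.00000000e+00]] [[339.7776909    0.         279.77328834]
 [  0.         339.7776909  217.77454199]
 [  0.           0.           1.        ]]
```

View pics/w1.png

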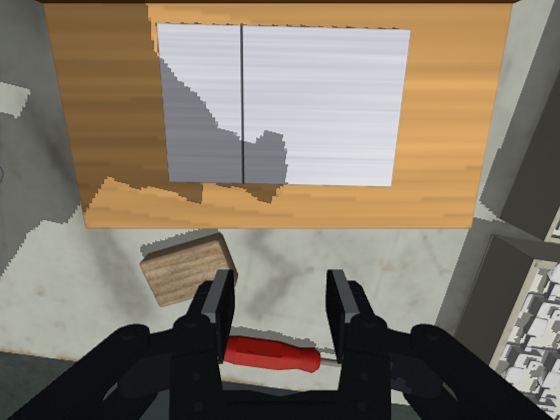

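View pics/s1.png

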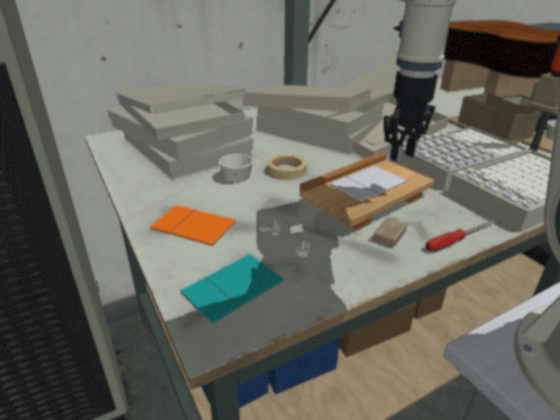

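The wrist view shows the blank's front corners at (170,182) and (391,186), and the board's front corners at (85,228) and (472,228). The fingertips are at about (226,270) and (335,270), in front of the blank. I'll cross-check those positions.

```bash
python3 - <<'E'
from rig import r
from h import *
s=r.sense();f=r.grab_frame("wrist")
T=np.eye(4);T[:3,:3]=Ro.from_euler('xyz',s["tcp_rot"]).as_matrix();T[:3,3]=s["eef_pos"]
M=T@f["T_tool_cam"]
def w(px,z):
    d=M[:3,:3]@np.linalg.inv(f["K"])@[px[0],px[1],1];p=M[:3,3]+d*(z-M[2,3])/d[2]
    return inb({"eef_pos":p})
for p,z in(((170,182),48),((391,186),48),((158,24),48),((410,30),48),((85,228),42),((472,228),42)): print(p,w(p,z))
Rtc=f["T_tool_cam"]
for tz in(0,-4,-8):
  for y in(21,-21):
    q=np.linalg.inv(Rtc)@[0,y,tz,1];print(tz,y,(f["K"]@(q[:3]/q[2]))[:2])
E
```

```text
(170, 182) [-42.69  70.76  48.  ]
(391, 186) [-45.59 -79.09  48.  ]
(158, 24) [52.1  68.25 48.  ]
(410, 30) [ 48.86 -80.82  48.  ]
(85, 228) [-77.86 137.81  42.  ]
(472, 228) [ -78.15 -143.09   42.  ]
0 21 [323.84694242 284.42461488]
0 -21 [235.56661112 284.47082633]
-4 21 [324.91500188 288.70714308]
-4 -21 [234.50853762 288.75525495]
-8 21 [326.03577203 293.2010219 ]
-8 -21 [233.39823641 293.25116779]
```

play_rows:
  moves:
    - [[0,0,0],[0.8,0.5,15],0.5]
    - [[0,0,0],[0.8,0.5,40],0.5]
    - [[0,0,0],[0.8,0.5,62],0.5]
    - [[0,0,0],[0.8,0.5,74],0.5]
    - [[0,0,0],[0.8,0.5,79],0.5]
    - [[0,0,0],[0.8,0.5,80],0.5]
    - [[0,0,0],[0.8,0.5,80],0.5]

```text
clock: 3.35
eef_pos: [464.9, -21.1, 50.9]
tcp_rot: [3.141, -0.001, 0.161]
contact_force: [-0.1, 0.1, 0.2]
opening: 0.499
```

The wrist and top views agree within 2 mm. Now I'll feel for the board top.

play_rows:
  moves:
    - [[0,0,0],[0,0,2],0.5]
    - [[0,0,0],[0,0,4],0.5]
    - [[0,0,0],[0,0,6],0.5]
    - [[0,0,0],[0,0,8],0.5]
    - [[0,0,0],[0,0,8],0.5]

```text
clock: 3.85
eef_pos: [464.8, -21.1, 42.7]
tcp_rot: [3.141, -0.001, 0.162]
contact_force: [0.3, 0.3, 0.5]
opening: 0.499
```

play_rows:
  moves:
    - [[0,0,0],[0,0,1],0.5]
    - [[0,0,0],[0,0,2],0.5]
    - [[0,0,0],[0,0,2],0.5]

```text
clock: 4.15
eef_pos: [464.7, -21.1, 40.6]
tcp_rot: [3.141, -0.001, 0.162]
contact_force: [-0.1, 0.6, -0.1]
opening: 0.504
```

play_rows:
  moves:
    - [[0,0,0],[0,0,1],0.5]
    - [[0,0,0],[0,0,1],0.5]

```text
clock: 4.35
eef_pos: [464.8, -21.1, 40.1]
tcp_rot: [3.141, -0.001, 0.162]
contact_force: [-2.8, 1.0, 10.7]
opening: 0.499
```

play_rows:
  moves:
    - [[0,0,0],[0,0,1],0.5]
    - [[0,0,0],[0,0,1],0.5]

```text
clock: 4.55
eef_pos: [464.8, -21.1, 40.1]
tcp_rot: [3.141, -0.001, 0.161]
contact_force: [-4.2, 0.1, 19.5]
opening: 0.499
```

```bash
python3 - <<'E'
from rig import r
from h import *
s=r.sense();print(inb(s),s["contact_force"])
f=r.grab_frame("wrist");cv2.imwrite('pics/w2.png',cv2.cvtColor(f["color"],cv2.COLOR_RGB2BGR))
E
```

```text
[-73.47  -4.34  40.09] [-4.23865662  0.07126681 19.48885445]
```

View pics/w2.png

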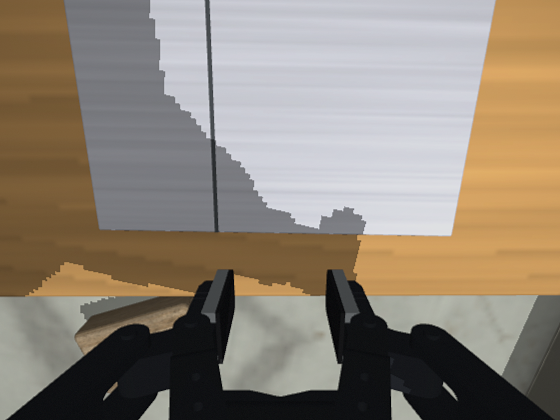

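Contact came at TCP z = 40.1, so the tips sit 1.9 mm higher than the TCP. I'll raise the tips to about 44.3 mm and start the push to the fence.

play_rows:
  moves:
    - [[0,0,0],[0,0,-2.4],0.5]
    - [[0,0,0],[0,0,-2.4],0.5]
    - [[0,0,0],[4,0,-2.4],0.5]
    - [[0,0,0],[8,0,-2.4],0.5]
    - [[0,0,0],[12,0,-2.4],0.5]
    - [[0,0,0],[15,0,-2.4],0.5]
    - [[0,0,0],[17,0,-2.4],0.5]
    - [[0,0,0],[19,0,-2.4],0.5]
    - [[0,0,0],[21,0,-2.4],0.5]
    - [[0,0,0],[23,0,-2.4],0.5]
    - [[0,0,0],[25,0,-2.4],0.5]
    - [[0,0,0],[25,0,-2.4],0.5]

```text
clock: 5.8
eef_pos: [489.9, -17.0, 42.5]
tcp_rot: [3.141, -0.001, 0.162]
contact_force: [-0.4, -0.2, -0.1]
opening: 0.499
```

```bash
python3 - <<'E'
from rig import r
from h import *
s=r.sense();print(inb(s),s["contact_force"],s["tcp_rot"])
f=r.grab_frame("wrist");cv2.imwrite('pics/w3.png',cv2.cvtColor(f["color"],cv2.COLOR_RGB2BGR))
E
```

```text
[-48.04  -4.36  42.53] [-0.35787417 -0.1796425  -0.1221484 ] [ 3.1413118e+00 -1.1983361e-03  1.6165111e-01]
```

View pics/w3.png

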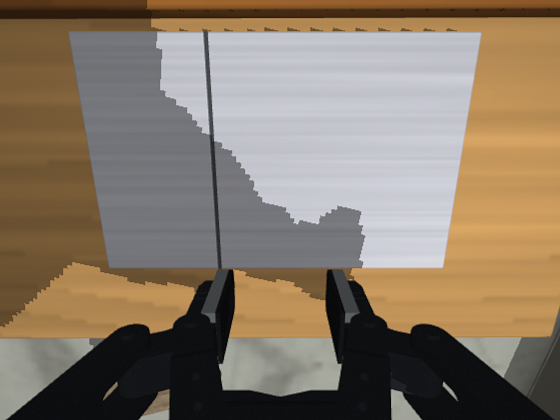

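The tips at row 270 are now at the blank's front edge (row 268). The far edge at row 31 is still a few mm short of the fence at row 15. I'll creep on.

play_rows:
  moves:
    - [[0,0,0],[1,0,0],0.5]
    - [[0,0,0],[2,0,0],0.5]
    - [[0,0,0],[3,0,0],0.5]
    - [[0,0,0],[4,0,0],0.5]
    - [[0,0,0],[4,0,0],0.5]

```text
clock: 6.35
eef_pos: [494.0, -16.4, 42.6]
tcp_rot: [3.141, -0.002, 0.162]
contact_force: [-0.9, 0.4, -0.7]
opening: 0.499
```

play_rows:
  moves:
    - [[0,0,0],[0.7,0,0],0.5]
    - [[0,0,0],[1.4,0,0],0.5]
    - [[0,0,0],[2,0,0],0.5]
    - [[0,0,0],[2,0,0],0.5]

```text
clock: 6.75
eef_pos: [494.9, -16.2, 42.4]
tcp_rot: [3.141, 0.001, 0.162]
contact_force: [-5.0, -2.3, 3.9]
opening: 0.497
```

```bash
python3 - <<'E'
from rig import r
from h import *
s=r.sense();print(inb(s),s["contact_force"],s["tcp_rot"])
f=r.grab_frame("wrist");cv2.imwrite('pics/w4.png',cv2.cvtColor(f["color"],cv2.COLOR_RGB2BGR))
E
```

```text
[-42.93  -4.35  42.4 ] [-4.95182473 -2.26903175  3.90298845] [3.14141713e+00 5.79995534e-04 1.61771272e-01]
```

View pics/w4.png

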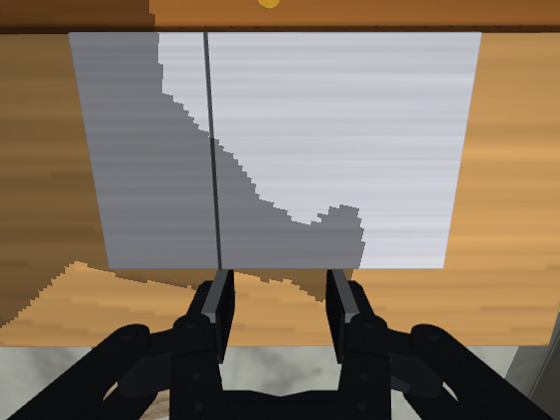

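play_rows:
  moves:
    - [[0,0,0],[0.7,0,0],0.5]
    - [[0,0,0],[1.2,0,0],0.5]
    - [[0,0,0],[1.2,0,0],0.5]

```text
clock: 7.1
eef_pos: [495.0, -16.1, 42.3]
tcp_rot: [3.142, 0.003, 0.162]
contact_force: [-6.2, -1.9, 4.6]
opening: 0.501
```

```bash
python3 - <<'E'
from rig import r
from h import *
s=r.sense();print(inb(s),s["contact_force"],s["tcp_rot"])
f=r.grab_frame("wrist");im=cv2.cvtColor(f["color"],cv2.COLOR_RGB2BGR)[0:80,40:520]
cv2.imwrite('pics/w5.png',cv2.resize(im,None,fx=1.65,fy=5))
E
```

```text
[-42.9   -4.34  42.26] [-6.20601356 -1.93360552  4.56024435] [3.14157884e+00 2.86990794e-03 1.61893194e-01]
```

View pics/w5.png

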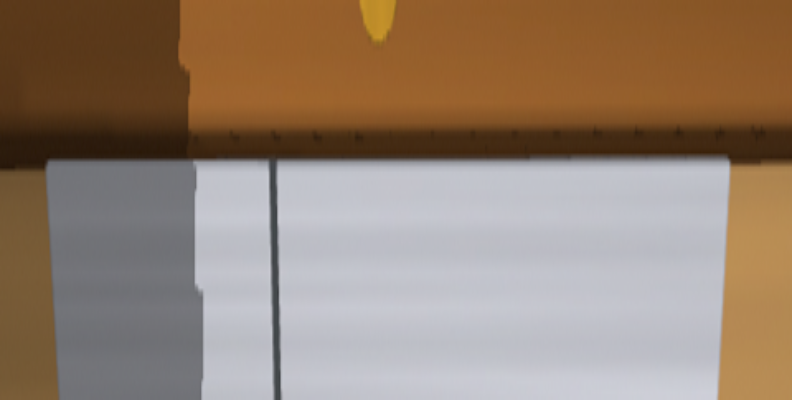

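The blank's long side now sits flush on the fence base along its whole length. Next I'll retract, lift, turn 90° and move round to the right end.

```bash
python3 - <<'E'
from rig import r
from h import *
s=r.sense();print(tgt(-10,-60,100,np.pi/4,s));print(tgt(14.5,-106,90,np.pi/2,s))
E
```

```text
(array([ -0.07,   0.15, -45.06]), array([ 32.8,  55.6, -57.8]))
(array([ -0.13,   0.13, -90.06]), array([ 57.4, 101.6, -47.9]))
```

play_rows:
  moves:
    - [[0,0,0],[-4,0,0],0.5]
    - [[0,0,0],[-10,0,0],0.5]
    - [[0,0,0],[-12,0,-15],0.5]
    - [[0,0,0],[-12,0,-35],0.5]
    - [[0,0,-7],[-8,0,-53],0.5]
    - [[0,0,-15],[0,12,-58],0.5]
    - [[0,0,-23],[8,24,-58],0.5]
    - [[0,0,-31],[16,36,-58],0.5]
    - [[0,0,-39],[25,48,-58],0.5]
    - [[0,0,-47],[34,60,-58],0.5]
    - [[0,0,-55],[41,72,-58],0.5]
    - [[0,0,-63],[47,82,-58],0.5]
    - [[0,0,-71],[52,91,-56],0.5]
    - [[0,0,-79],[55,98,-53],0.5]
    - [[0,0,-86],[57,101,-50],0.5]
    - [[0,0,-90],[57.4,101.6,-48],0.5]
    - [[0,0,-90],[57.4,101.6,-48],0.5]
    - [[0,0,-90],[57.4,101.6,-48],0.5]

```text
clock: 8.95
eef_pos: [568.1, -107.1, 90.1]
tcp_rot: [-3.139, 0.0, 1.73]
contact_force: [0.3, 0.2, -0.3]
opening: 0.499
```

```bash
python3 - <<'E'
from rig import r
from h import *
s=r.sense();print(s["clock"],inb(s),s["contact_force"],s["tcp_rot"],s["opening"])
print(tgt(14.5,-106,42.5,np.pi/2,s))
f=r.grab_frame("wrist");cv2.imwrite('pics/w6.png',cv2.cvtColor(f["color"],cv2.COLOR_RGB2BGR))
f=r.grab_frame("top");cv2.imwrite('pics/t6.png',cv2.cvtColor(f["color"],cv2.COLOR_RGB2BGR))
E
```

```text
8.95 [  14.53 -105.97   90.15] [ 0.33621291  0.15957443 -0.34583185] [-3.13908702e+00  4.16686564e-05  1.73035736e+00] 0.49878266714058755
(array([-0.14,  0.  , -0.19]), array([-0. ,  0.1, 47.6]))
```

View pics/w6.png

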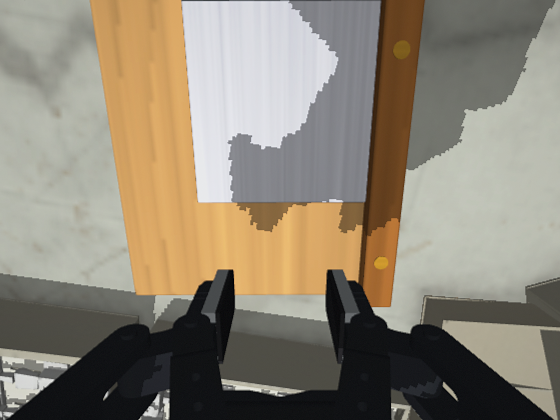

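View pics/t6.png

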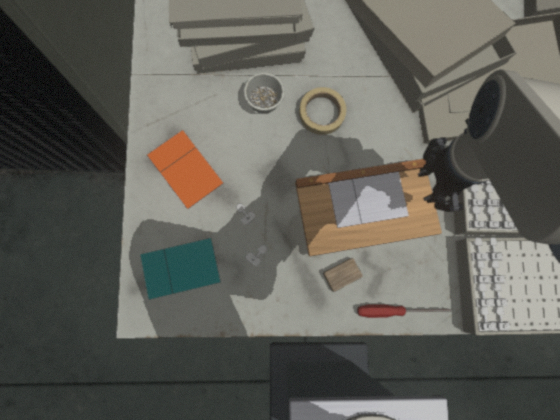

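The blank stayed flush. The fingers are just beyond its right end (row 202 in the wrist view) and clear of the fence. Down, then push in stages.

play_rows:
  moves:
    - [[-0.1,0,-0.2],[0,0,15],0.5]
    - [[-0.1,0,-0.2],[0,0,33],0.5]
    - [[-0.1,0,-0.2],[0,0,44],0.5]
    - [[-0.1,0,-0.2],[0,0,47.4],0.5]
    - [[-0.1,0,-0.2],[0,0,47.4],0.5]
    - [[-0.1,0,-0.2],[4,0,47.4],0.5]
    - [[-0.1,0,-0.2],[8,0,47.4],0.5]
    - [[-0.1,0,-0.2],[11,0,47.4],0.5]
    - [[-0.1,0,-0.2],[13,0,47.4],0.5]
    - [[-0.1,0,-0.2],[15,0,47.4],0.5]
    - [[-0.1,0,-0.2],[17,0.2,47.4],0.5]
    - [[-0.1,0,-0.2],[20,0.3,47.4],0.5]
    - [[-0.1,0,-0.2],[23,0.4,47.4],0.5]
    - [[-0.1,0,-0.2],[26,0.5,47.4],0.5]
    - [[-0.1,0,-0.2],[26,0.5,47.4],0.5]

```text
clock: 10.55
eef_pos: [564.3, -81.0, 42.8]
tcp_rot: [-3.141, -0.0, 1.735]
contact_force: [0.2, -0.1, 0.2]
opening: 0.504
```

```bash
cat > look.py <<'E'
import sys
from rig import r
from h import *
s=r.sense();print(s["clock"],inb(s),s["contact_force"],s["tcp_rot"],s["opening"])
for n in sys.argv[2:]:
    f=r.grab_frame(n);cv2.imwrite(f'pics/{n}{sys.argv[1]}.png',cv2.cvtColor(f["color"],cv2.COLOR_RGB2BGR))
E
python3 look.py 7 wrist
```

```text
10.55 [ 15.   -79.58  42.85] [ 0.16996196 -0.06376593  0.24350873] [-3.14078092e+00 -5.65634112e-05  1.73463613e+00] 0.503761615735946
```

View pics/wrist7.png

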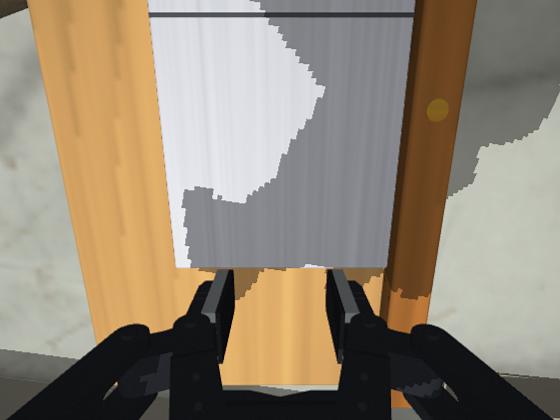

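The tips are against the right end and pushing it (edge at row 267), and the blank is still flush. I'll continue.

play_rows:
  moves:
    - [[0,0,0],[3,0,0.3],0.5]
    - [[0,0,0],[7,0.1,0.3],0.5]
    - [[0,0,0],[12,0.2,0.3],0.5]
    - [[0,0,0],[17,0.2,0.3],0.5]
    - [[0,0,0],[22,0.3,0.3],0.5]
    - [[0,0,0],[27,0.3,0.3],0.5]
    - [[0,0,0],[32,0.4,0.3],0.5]
    - [[0,0,0],[37,0.5,0.3],0.5]
    - [[0,0,0],[42,0.6,0.3],0.5]
    - [[0,0,0],[47,0.7,0.3],0.5]
    - [[0,0,0],[52,0.8,0.3],0.5]
    - [[0,0,0],[57,0.9,0.3],0.5]
    - [[0,0,0],[62,1,0.3],0.5]
    - [[0,0,0],[66,1,0.3],0.5]
    - [[0,0,0],[69,1,0.3],0.5]
    - [[0,0,0],[70,1,0.3],0.5]
    - [[0,0,0],[70,1,0.3],0.5]

```text
clock: 12.3
eef_pos: [554.2, -11.5, 42.6]
tcp_rot: [-3.141, -0.0, 1.735]
contact_force: [-0.3, -0.9, -0.6]
opening: 0.499
```

```bash
python3 look.py 8 wrist top scene
```

```text
12.3 [16.28 -9.32 42.6 ] [-0.27007356 -0.86274631 -0.58276726] [-3.14140499e+00 -3.96196678e-04  1.73463708e+00] 0.49883591705886193
```

View pics/wrist8.png

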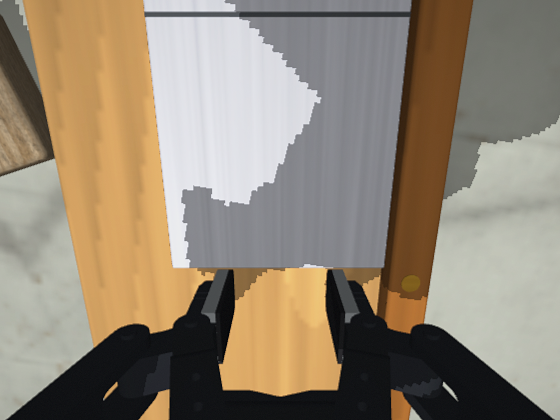

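View pics/top8.png

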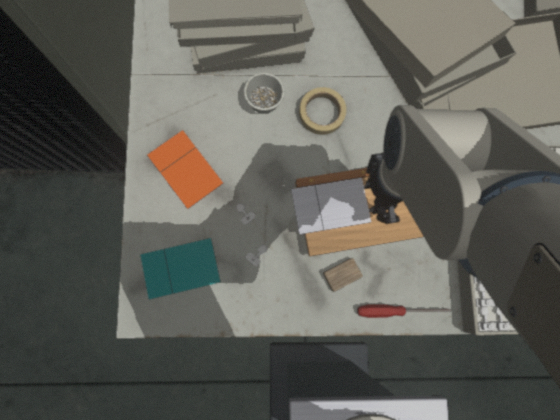

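It stays flush, and the left end already overhangs (column 293 against the board end at about 298). I'll push another 33 mm, then measure the line.

play_rows:
  moves:
    - [[0,0,0],[3,0,0],0.5]
    - [[0,0,0],[7,0,0],0.5]
    - [[0,0,0],[11,0,0],0.5]
    - [[0,0,0],[15,0,0],0.5]
    - [[0,0,0],[19,0,0],0.5]
    - [[0,0,0],[23,0,0],0.5]
    - [[0,0,0],[27,0,0],0.5]
    - [[0,0,0],[30,0,0],0.5]
    - [[0,0,0],[32,0,0],0.5]
    - [[0,0,0],[33,0,0],0.5]
    - [[0,0,0],[33,0,0],0.5]

```text
clock: 13.55
eef_pos: [549.0, 21.0, 42.7]
tcp_rot: [3.142, -0.0, 1.734]
contact_force: [0.4, 0.4, -0.2]
opening: 0.497
```

```bash
python3 look.py 9 wrist top scene; python3 - <<'E'
import cv2
for n,(y,x,h,w,k) in {"top9":(150,270,120,150,5),"scene9":(140,270,110,160,5)}.items():
    im=cv2.imread(f'pics/{n}.png')[y:y+h,x:x+w];cv2.imwrite(f'pics/{n}z.png',cv2.resize(im,None,fx=k,fy=k,interpolation=cv2.INTER_CUBIC))
E
```

```text
13.55 [16.4  23.6  42.72] [ 0.35806598  0.40328861 -0.2351662 ] [ 3.14152731e+00 -4.53294571e-04  1.73437525e+00] 0.49732802031056444
```

View pics/wrist9.png

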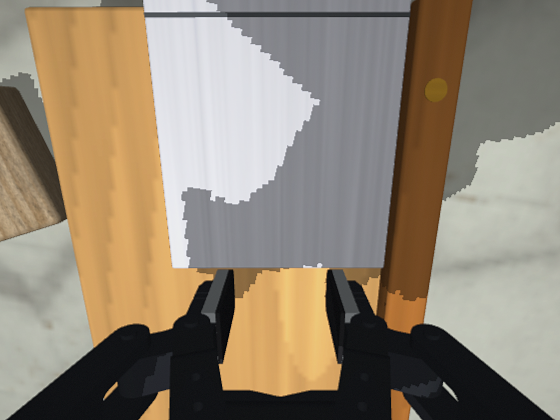

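View pics/top9z.png

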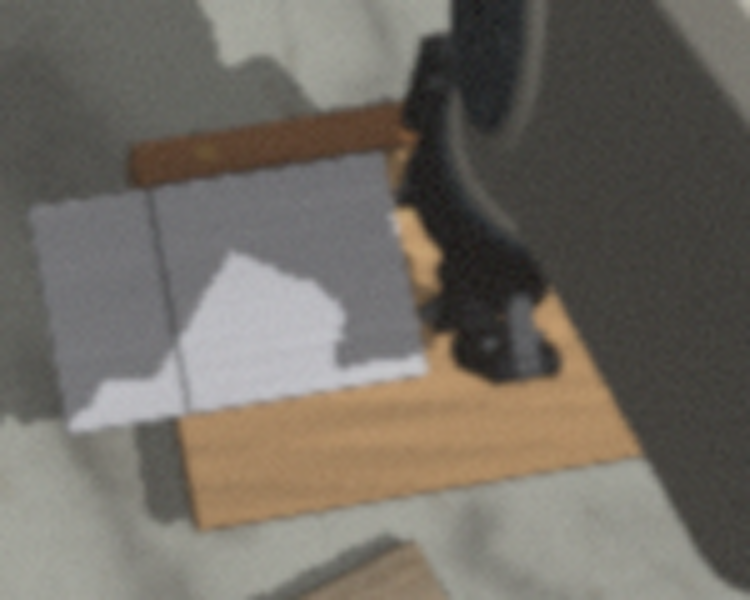

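View pics/scene9z.png

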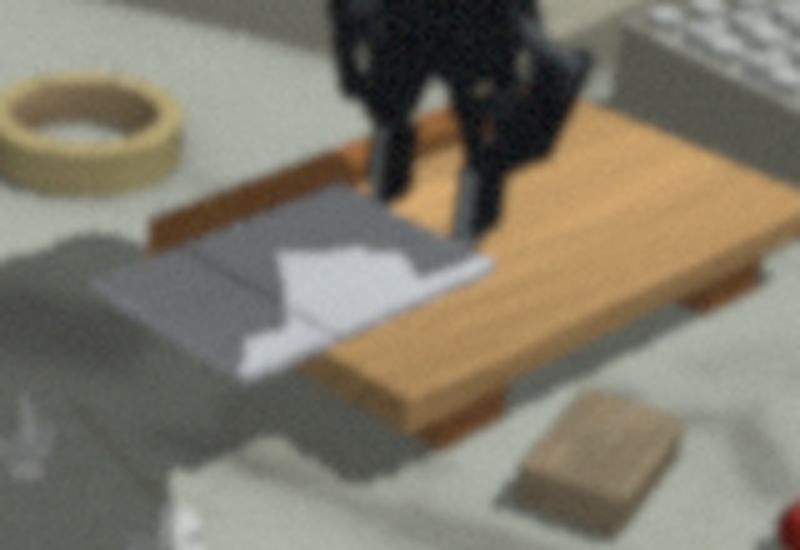

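```bash
cat > m.py <<'E'
from rig import r
from h import *
def wr(s,f):
    T=np.eye(4);T[:3,:3]=Ro.from_euler('xyz',s["tcp_rot"]).as_matrix();T[:3,3]=s["eef_pos"]
    M=T@f["T_tool_cam"]
    def w(px,z):
        d=M[:3,:3]@np.linalg.inv(f["K"])@[px[0],px[1],1];p=M[:3,3]+d*(z-M[2,3])/d[2]
        return inb({"eef_pos":p})
    return w
E
python3 - <<'E'
from m import *
s=r.sense();f=r.grab_frame("wrist");w=wr(s,f)
c=f["color"].astype(int)
for x in(60,100,130): print(x,c[0:16,x].tolist())
g=c.sum(2)
for x in(170,200,300,380): print(x,g[8:24,x].tolist(), g[260:276,x].tolist())
for p,z in(((60,8),42),((100,7),42),((130,7),42),((170,14.5),48),((200,14.5),48),((380,14.5),48),((180,267),48),((375,267),48),((410,15),48),((385,265),48)): print(p,w(p,z))
f=r.grab_frame("top")
Z=lambda a:np.array(a)/5+[270,150]-.4
for n,p,z in(("bFL",(200,528),42),("fenceL far",(130,150),56),("fenceL near",(135,187),56),("line front",(187,412),48),("line back",(150,190),48),("blankLF",(72,432),48),("blankLB",(30,208),48),("blankRF",(425,372),48)): print(n,inb({"eef_pos":ray(f,Z(p),z)}))
E
```

```text
60 [[151, 152, 142], [153, 154, 145], [152, 154, 144], [152, 154, 145], [154, 155, 146], [156, 159, 149], [123, 114, 97], [135, 104, 64], [153, 116, 70], [164, 125, 76], [175, 135, 82], [181, 139, 84], [183, 140, 85], [183, 140, 84], [182, 139, 85], [183, 141, 85]]
100 [[173, 173, 163], [136, 138, 129], [121, 122, 114], [122, 124, 116], [123, 125, 117], [124, 127, 120], [108, 97, 80], [145, 110, 66], [165, 127, 76], [176, 135, 82], [188, 144, 87], [195, 149, 90], [195, 149, 90], [196, 150, 91], [196, 149, 90], [197, 150, 92]]
130 [[92, 93, 86], [92, 92, 85], [93, 92, 86], [93, 92, 86], [93, 93, 86], [92, 93, 87], [103, 88, 68], [151, 115, 71], [171, 131, 79], [182, 139, 84], [196, 150, 90], [202, 154, 93], [203, 155, 95], [202, 155, 95], [202, 155, 94], [202, 155, 94]]
170 [659, 661, 675, 532, 311, 243, 258, 251, 290, 617, 672, 661, 659, 659, 658, 660] [509, 511, 513, 515, 514, 517, 516, 515, 515, 515, 516, 516, 515, 515, 516, 514]
200 [668, 671, 684, 544, 315, 247, 258, 254, 293, 627, 680, 670, 668, 666, 668, 666] [417, 415, 417, 415, 419, 418, 424, 341, 294, 290, 292, 284, 463, 496
[... 225 characters left out ...]
4, 385, 412, 408, 403, 404, 409, 409] [407, 406, 407, 404, 407, 408, 407, 305, 260, 235, 208, 198, 196, 173, 257, 281]
(60, 8) [-64.88 138.08  42.  ]
(100, 7) [-49.94 138.42  42.  ]
(130, 7) [-38.79 138.42  42.  ]
(170, 14.5) [-22.46 134.62  48.  ]
(200, 14.5) [-11.7  134.62  48.  ]
(380, 14.5) [ 52.85 134.65  48.  ]
(180, 267) [-27.98  34.58  48.  ]
(375, 267) [59.83 34.61 48.  ]
(410, 15) [ 63.63 134.5   48.  ]
(385, 265) [64.24 35.6  48.  ]
bFL [-78.46 138.15  42.  ]
fenceL far [ 77.55 140.02  56.  ]
fenceL near [ 61.91 140.77  56.  ]
line front [-31.78 135.55  48.  ]
line back [ 61.4 133.8  48. ]
blankLF [-32.12 183.01  48.  ]
blankLB [ 61.88 184.    48.  ]
blankRF [-31.63  36.38  48.  ]
```

Both cameras put the line about 4 to 5 mm short of the board's left end. I'll push another 4.5 mm.

play_rows:
  moves:
    - [[0,0,0],[1.5,0,0],0.5]
    - [[0,0,0],[3,0,0],0.5]
    - [[0,0,0],[4,0,0],0.5]
    - [[0,0,0],[4.5,0,0],0.5]
    - [[0,0,0],[4.5,0,0],0.5]
    - [[0,0,0],[4.5,0,0],0.5]

```text
clock: 14.4
eef_pos: [548.2, 25.4, 42.7]
tcp_rot: [3.142, -0.001, 1.734]
contact_force: [0.4, -0.6, 0.6]
opening: 0.5
```

```bash
python3 - <<'E'
from m import *
s=r.sense();print(inb(s));f=r.grab_frame("wrist");w=wr(s,f)
cv2.imwrite('pics/wrist10.png',cv2.cvtColor(f["color"],cv2.COLOR_RGB2BGR))
c=f["color"].astype(int);g=c.sum(2)
for x in(60,100,130): print(x,c[8:34,x,2].tolist())
for x in(180,380): print(x,g[6:24,x].tolist())
for row in(14,18,20,22): print(row,w((100,row),42))
print(w((280,14.5),48))
E
```

```text
[16.38 27.99 42.7 ]
60 [142, 142, 141, 142, 143, 144, 143, 144, 144, 145, 144, 150, 90, 63, 74, 80, 86, 88, 88, 87, 89, 88, 89, 87, 87, 87]
100 [159, 160, 160, 162, 162, 161, 162, 163, 167, 119, 97, 101, 73, 71, 80, 85, 91, 93, 93, 93, 92, 92, 93, 93, 93, 94]
130 [81, 85, 84, 85, 85, 86, 86, 86, 87, 88, 88, 91, 70, 73, 79, 85, 94, 95, 95, 95, 96, 95, 94, 95, 95, 95]
180 [658, 658, 658, 658, 663, 682, 414, 234, 249, 255, 246, 383, 631, 671, 665, 663, 664, 664]
380 [398, 400, 400, 399, 406, 419, 248, 139, 152, 151, 140, 293, 395, 411, 406, 406, 408, 409]
14 [-50.32 140.67  42.  ]
18 [-50.54 139.35  42.  ]
20 [-50.65 138.69  42.  ]
22 [-50.76 138.02  42.  ]
[ 17.   139.18  48.  ]
```

View pics/wrist10.png

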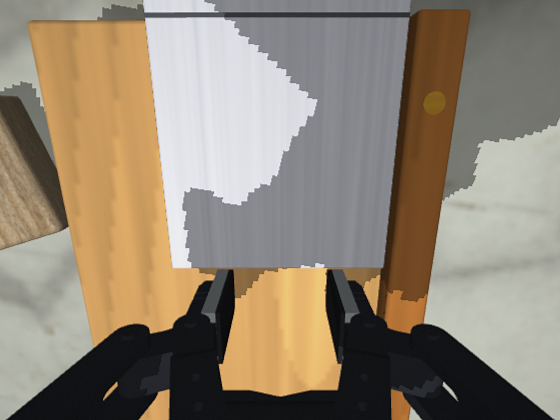

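The line is at board y ≈ 139.2, and the board edge measured the same way is at about 138.7, so they are aligned. I'll back off, lift, and check the flushness.

play_rows:
  moves:
    - [[0,0,0],[-3,0,0],0.5]
    - [[0,0,0],[-9,0,0],0.5]
    - [[0,0,0],[-14,0,0],0.5]
    - [[0,0,0],[-18,0,-15],0.5]
    - [[0,0,0],[-20,0,-40],0.5]
    - [[0,0,0],[-20,0,-70],0.5]
    - [[0,0,0],[-20,0,-95],0.5]
    - [[0,0,0],[-20,0,-105],0.5]
    - [[0,0,0],[-20,0,-105],0.5]
    - [[0,0,0],[-20,0,-105],0.5]

```text
clock: 15.45
eef_pos: [550.9, 5.4, 146.8]
tcp_rot: [-3.141, -0.001, 1.734]
contact_force: [0.0, -0.1, 0.3]
opening: 0.501
```

```bash
python3 look.py 11 wrist scene top;python3 - <<'E'
import cv2
im=cv2.imread('pics/wrist11.png')[0:250,300:420]
cv2.imwrite('pics/w11z.png',cv2.resize(im,None,fx=5,fy=2.4,interpolation=cv2.INTER_CUBIC))
im=cv2.imread('pics/top11.png')[150:270,270:420]
cv2.imwrite('pics/t11z.png',cv2.resize(im,None,fx=5,fy=5,interpolation=cv2.INTER_CUBIC))
E
```

```text
15.45 [ 15.79   7.86 146.76] [ 0.04827386 -0.11265518  0.27964574] [-3.14057549e+00 -6.59012105e-04  1.73405733e+00] 0.5005483928568163
```

View pics/wrist11.png

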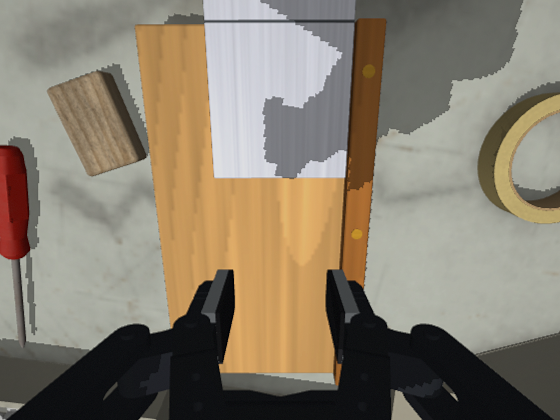

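View pics/w11z.png

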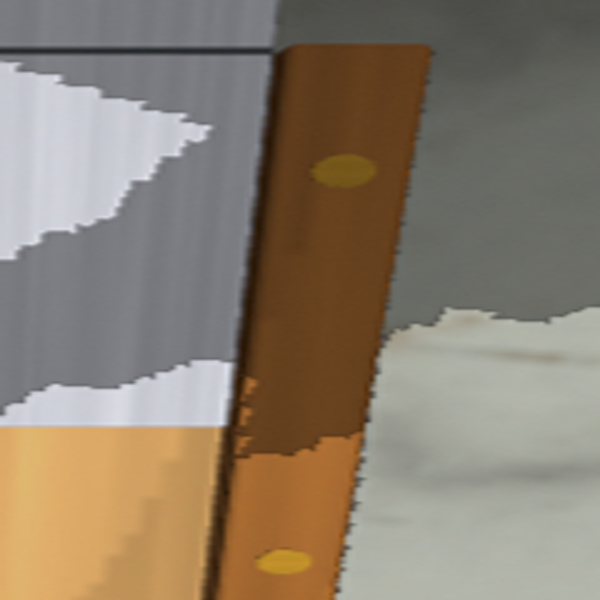

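View pics/t11z.png

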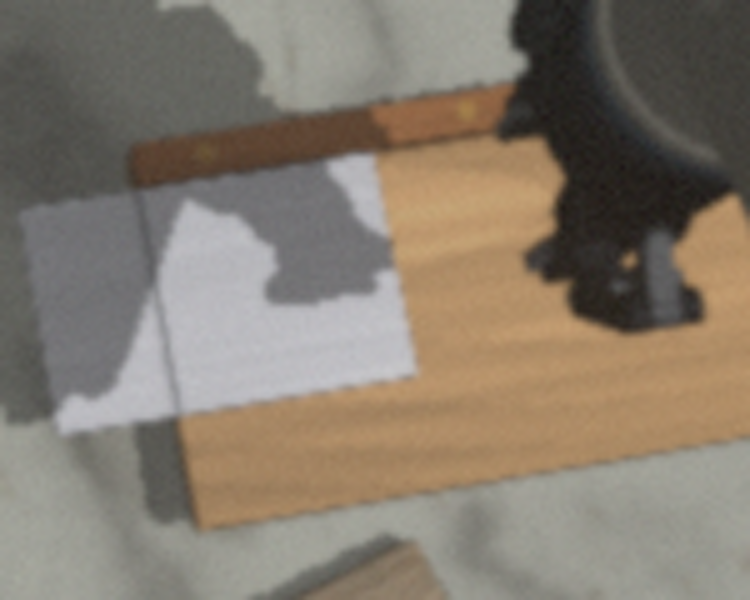

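```bash
python3 - <<'E'
from m import *
s=r.sense();f=r.grab_frame("wrist");w=wr(s,f)
c=f["color"].astype(int)
for row,x0 in((30,345),(60,343),(100,341),(140,339),(170,337),(185,335),(220,333)):
    seg=c[row,x0:x0+18]
    print(row,x0,seg[:,0].tolist(),seg[:,2].tolist())
    print('   x at cols z48',[float(w((x0+k,row),48)[0]) for k in(0,10)],'z42',[float(w((x0+k,row),42)[0]) for k in(0,10)])
E
```

```text
30 345 [119, 120, 121, 123, 125, 124, 123, 124, 127, 102, 60, 47, 54, 77, 90, 94, 95, 94] [125, 125, 127, 130, 132, 131, 130, 131, 134, 103, 44, 11, 15, 22, 26, 27, 29, 28]
   x at cols z48 [57.22, 63.56] z42 [58.23, 64.73]
60 343 [121, 119, 120, 123, 126, 123, 124, 124, 127, 121, 72, 45, 51, 77, 88, 96, 96, 94] [127, 125, 126, 129, 132, 130, 129, 129, 134, 129, 66, 8, 16, 23, 25, 28, 29, 28]
   x at cols z48 [56.96, 63.47] z42 [57.97, 64.63]
100 341 [118, 119, 119, 123, 124, 123, 122, 124, 125, 89, 54, 46, 67, 83, 94, 97, 94, 94] [124, 125, 125, 130, 131, 130, 128, 130, 133, 87, 30, 14, 21, 23, 29, 29, 27, 29]
   x at cols z48 [57.05, 63.78] z42 [58.06, 64.95]
140 339 [118, 119, 120, 123, 123, 121, 122, 124, 120, 68, 43, 50, 79, 93, 101, 104, 103, 101] [125, 124, 125, 129, 129, 128, 128, 131, 127, 65, 8, 13, 23, 27, 31, 31, 30, 29]
   x at cols z48 [57.14, 64.11] z42 [58.15, 65.29]
170 337 [199, 199, 200, 203, 205, 202, 202, 207, 206, 125, 65, 59, 82, 95, 102, 103, 101, 101] [209, 208, 210, 214, 215, 212, 212, 216, 217, 121, 23, 16, 24, 28, 31, 30, 31, 30]
   x at cols z48 [56.86, 64.02] z42 [57.86, 65.2]
185 335 [214, 209, 200, 194, 191, 190, 188, 189, 195, 157, 86, 65, 69, 129, 109, 102, 102, 102] [100, 96, 92, 90, 87, 88, 87, 86, 89, 69, 32, 17, 21, 37, 32, 30, 29, 31]
   x at cols z48 [55.98, 63.24] z42 [56.96, 64.41]
220 333 [198, 197, 194, 193, 192, 190, 187, 188, 194, 149, 84, 68, 74, 141, 162, 168, 167, 166] [92, 90, 90, 90, 89, 87, 86, 87, 91, 66, 31, 21, 21, 41, 47, 49, 48, 49]
   x at cols z48 [55.84, 63.35] z42 [56.82, 64.52]
```

```bash
python3 - <<'E'
from m import *
f=r.grab_frame("wrist")
c0,s0=np.cos(PB[2]),np.sin(PB[2])
p=[PB[0]+c0*-42.93-s0*-4.35,PB[1]+s0*-42.93+c0*-4.35,42.40]
w=wr({"tcp_rot":[3.14141713,5.8e-4,.16177],"eef_pos":np.array(p)},f)
im=cv2.imread('pics/w4.png')
for x in(40,60,100,300,460,500): print(x,im[26:40,x,0].tolist(),im[26:40,x,2].tolist())
for x,z in((100,48),(300,48),(460,48),(40,42),(60,42),(500,42)): print(x,z,[float(w((x,q),z)[0]) for q in(30,34)])
E
```

```text
40 [14, 15, 11, 11, 12, 12, 13, 12, 44, 51, 49, 50, 52, 52] [55, 47, 44, 43, 44, 43, 42, 40, 98, 110, 109, 111, 112, 114]
60 [18, 13, 12, 14, 14, 10, 12, 8, 42, 52, 50, 50, 51, 52] [56, 46, 44, 45, 44, 42, 42, 38, 98, 110, 110, 111, 113, 113]
100 [17, 14, 13, 14, 12, 4, 110, 121, 121, 122, 121, 121, 121, 121] [55, 46, 45, 45, 44, 39, 104, 115, 115, 116, 115, 115, 115, 116]
300 [22, 17, 20, 18, 15, 36, 163, 191, 203, 204, 202, 203, 203, 203] [74, 65, 69, 67, 65, 62, 153, 180, 193, 194, 192, 193, 193, 193]
460 [19, 16, 19, 19, 14, 47, 156, 193, 202, 203, 200, 199, 197, 197] [70, 64, 66, 65, 61, 70, 148, 183, 192, 193, 191, 189, 189, 188]
500 [14, 17, 18, 19, 18, 15, 26, 73, 81, 81, 80, 80, 82, 81] [47, 61, 65, 63, 60, 58, 75, 159, 176, 175, 175, 176, 176, 177]
100 48 [63.31, 62.02]
300 48 [63.22, 61.93]
460 48 [63.15, 61.86]
40 42 [64.48, 63.13]
60 42 [64.47, 63.12]
500 42 [64.27, 62.92]
```

Pressed against the fence, the blank's edge read about 0.5 mm short of the fence line. It reads the same now, so that offset is in the measurement and the blank is flush. The robot is clear, so I'll hand in.

```bash
python3 -c "
from rig import r
print(r.sense()['contact_force'],r.sign_off())"
```

```text
the job is handed in; nothing more can be done
[-0.75406712  0.2019945  -0.40717673] None
```

I pushed the blank back until it was flush with the fence. Then I pushed its right end along the fence to the left until the scribed line reached the board's left end, backed off and lifted clear. I handed it in at about 15.5 s of the 64 s; no verdict is reported.

- **Line position:** in the last check with the fingers still on the blank, the wrist camera put the line at board y ≈ 139.2 mm. The board's end measured the same way read about 138.7 mm, so they agree within about 0.5 mm. That leaves about 50 mm sticking out.
- **Flushness:** the blank's edge is parallel to the fence within about 0.3 mm over the stretch in view. It reads about 0.5 mm short of the fence's foot, which is the same reading as when it was pressed against the fence with about 6 N. I therefore take that offset as camera error, though I did not press it again to confirm.
- **Disagreement between views:** positions from the wrist and top cameras differed by up to about 2 mm, which is within the stated calibration.
- **Other things:** I kept the fingers away from the sanding block, machine heads and look-alikes. The pictures show none of them moved, though I did not measure them again at the end. The largest force I saw was about 20 N, when the fingertips touched the board top to find its height.

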